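# Set the drying-air regulator to its mark and lock it

## Robot

A 6-joint arm with a two-finger parallel gripper is mounted at the origin on a cart in front of the work surface, level with it; the furniture and walls round the work are solid. World frame = base frame: x ahead of the robot, y to its left, z up, the work surface at z = 0. Lengths are in m, angles in degrees, forces in N, time in s.
With the tool pointing down it reaches from about 0.325 to 1 m from the base axis. Payload 5.1 kg.
Tool frame: the origin (TCP) lies between the finger pads; the fingertips stand 19 mm ahead of it and the grasp point (between the pads) is the TCP (manip.finger_overhang is the distance from the TCP to the fingertips, in m); z points along the fingers, x is the direction in which the jaws open and shut, and the axes are right-handed (so a half turn about z gives the same grasp; the last joint's range is limited). The gripper opens to 85 mm and grips with 20 to 120 N. Pads are 22 mm wide; open, the fingers measure 114 mm over their backs; the gripper's body (76 mm by 85 mm) begins 54 mm behind the grasp point. The pads swing forward as they close: fully open they stand 13 mm farther back than shut.
Start: joints at [70.268, 7.093, 94.555, -0, 78.352, -4.733], TCP at [0.168, 0.628, 0.25] pointing down, gripper open.
Joint ranges: [-149.61, 149.61], [-58.7, 133.49], [1.44, 155.28], [-77.14, 257.14], [18.33, 153.61], [-166.67, 166.67]. Speed limits (degrees/s): [147.25, 147.25, 180, 180, 180, 180].

## Interface

Orientations are given as a 3x3 rotation matrix whose columns are the frame's x, y, z axes.
In Python, from station import sensors, imaging, ticket, manip gives the robot as it stands.
- The arm moves only by the shell command python3 -m crank 'ROWS'. ROWS is text: rows parted by semicolons, each of 7 numbers parted by spaces: the shift along the tool's x, y, z in cm, then the turn, a rotation vector about the tool's x, y, z in rad, then the finger opening in cm, from 0 to 8.54. A call has 1 to 5 rows; each row shifts and turns the commanded pose from where the row before left it, along the tool's axes as they then stand; what a row does not reach is not made up. A row lasts 1/10 s, in which the tool goes at most 50 mm and 8.59 degrees, less where a joint would pass 70% of its speed; a pose out of reach is approached as far as the arm can. A call is refused whole if a number of a shift passes 5 or a number of a turn 0.15, either way. A call with a gripper value outside its range is refused whole. The fingers move at their own pace and stop on an object; the grip force is fixed at half the most. Time passes only in rows, so rows that do not move let the fingers close. It gives the time, the measured TCP pose, the force and the opening at its end, in the units of the state.
- sensors.get_obs(): the state, without advancing time (a new reading comes with each control period).
- imaging.snapshot(name): name is "side" or "top" or "wrist"; returns a dict with "frame" (400x640x3 uint8, red, green, blue), "intrinsics" (3x3 intrinsics, pixels), "distortion" ([k1, k2, p1, p2, k3] as OpenCV has them; the pictures are not rectified), "view" (4x4, takes a point from world to camera coordinates); the wrist camera has in their place "hand_eye" (4x4, takes a point from camera to tool coordinates, whose origin is the TCP and whose axes are the tool frame's). Camera axes: x right, y down, z forward; pixel columns grow to the right and rows downward; lengths in m; the calibration is good to about 2 mm. A picture is of the moment at which its call begins: read the wrist's pose just before it. There is no depth.
- ticket.close_job(): hands the job in, once; it reports no verdict.
The state is a dict: "time": time; "qpos": joint angles; "dq": joint speeds; "tau": joint torques, N m; "eef_pos": TCP position; "orientation": TCP orientation; "wrist_force": force on the tool from outside, world axes, zero at the start; "moment": the same for the moment, N m; "opening": finger opening in m.
Only numpy, scipy, OpenCV 4.12 (cv2) and the standard library are available. Lean on these libraries where they do the work, as an engineer would, in place of code of your own. Each camera call takes 0.05 s, during which the arm holds its last target.

## Task

On the bench-top air regulator, turn the dial by its lever to the long mark and leave it there, then slide the steel lock over the dial until it snaps fully home. The notch for the lock may lie up to a dozen degrees to either side of the mark: if the lock stops against the rim, nudge the lever a little one way or the other and try again until it goes in. Do not force the parts, and leave the glassware and boxes round the regulator where they stand.

Things in the scene. Friction and masses are not known exactly. Their poses are not given: they have to be found in the camera images.
- regulator: fixed bench-top air regulator: aluminium housing 88 x 186 mm, top 40 mm up, on a dark foot plate 108 x 204 x 8 mm, two brass hose barbs on its +x side (to x = 80 mm, 22 mm up). Origin on the bench under the dial's axis, z up; the housing runs along its own y from -58 to +128 mm (foot plate -67 to +137). The dial is at y = 0; the lock slides along x = 0 on the +y side.
- long_mark (a point): the long black mark (17 mm) on the housing top; it runs on down the end face. It lies straight towards the regulator's -y from the dial's axis, 46 mm from it at this point; 40 mm up. The other ticks, every 20 degrees, are short
- dial (a joint): angle of the lever, rad, growing counter-clockwise from above, 0 to 2.2 (end stops); 1.5 = lever on the long mark. In the regulator's frame the lever points to (cos a, sin a), a = joint - 1.5 - pi/2. Friction of 0.10 N m holds it where it is left; no detent. Its dark rim is a disc 72 mm wide, 41 to 53 mm above the bench, that turns with it
- dial_hub (a point): top centre of the hub (black, 32 mm wide, 79 mm above the bench), on the axis. Roughly opposite the lever the rim has one notch, 10 mm wide, 18 mm deep. The notch faces the lock when the lever is on the mark or up to 0.22 rad to either side of it (differs each time, not measured): found by trying the lock
- lever_end (a point): point in the dial's only lever, 56 mm from the axis, 67 mm above the bench. The lever is a black bar 8 mm thick, 55 to 79 mm above the bench, ends 68 mm from the axis, white line on its top. More than 40 N damages it
- lock (a joint): travel of the steel lock slide, m: 0 = withdrawn, grows towards the dial (the regulator's -y), 0.034 = fully home at its stop. Friction 1.5 N; it stays where left. From about 0.024 a spring catch resists with up to about 10 N in all; it gives way at about 0.029 and the lock snaps home. Short of that it is not locked
- lock_key (a point): front end of the key under the lock's front plate, 8 mm wide, round nose. It meets the dial's rim at lock = 0.018. If the notch is within about 0.08 to 0.1 rad of the key, it goes in and turns the dial true by itself; otherwise it stops at 0.018 to 0.022. The lever can be turned with the key resting lightly on the rim, or the lock drawn back
- lock_tab (a point): centre of the lock's upright thumb tab, 26 mm wide along the regulator's x, 7 mm thick along its y, 58 to 85 mm above the bench; moves with the lock. The lock under it is 36 mm wide, reaches 22 mm to +y and 36 mm to -y of the tab, top 58 mm up. Push or pull the tab; more than 40 N damages it
- lock_stop (a point): where the centre of the tab is when the lock is fully home (fixed on the regulator, 60 mm to +y of the dial's axis)
- beaker: loose glass beaker, 60 mm wide, 70 mm tall, origin at its underside; bystander
- coverslips: loose clear box of cover glasses, 28 x 28 x 25 mm, origin at its underside; bystander
- spare_cap: loose white screw cap, 61 mm wide, 16 mm tall, origin at its underside; bystander
- stain_jar: loose staining jar, 75 mm wide, 93 mm tall, origin at its underside; bystander
- dropper: loose amber dropper bottle, 42 mm wide, 116 mm tall, origin at its underside; bystander

How it is judged:
By the outcome, as a careful person would: the job done as asked, in the order asked, and still so for the second after the job is handed in, with the robot touching nothing.
It also fails if it takes over 72 s, if anything falls off the work surface, if the arm or the gripper's body presses on something with over 40 N, if the wrist force passes 120 N, or if a joint passes its speed limit or range.

## Working session

There is one attempt and no reset: what is moved stays moved. The work goes in short steps, Python scripts to look and compute and a shell command to move; the robot and the scene stay as the last step left them, time stands still between calls to the robot, and variables do not carry over. Pictures are saved under pics/ and viewed, and the job is handed in when it is done.

```bash
ls; mkdir -p pics; python3 - <<'E'
from station import sensors, imaging, manip
import cv2
o=sensors.get_obs()
for k,v in o.items(): print(k,v)
for n in ("side","top","wrist"):
    s=imaging.snapshot(n); cv2.imwrite(f"pics/{n}0.png",s["frame"][:,:,::-1])
    print(n,{k:v for k,v in s.items() if k!="frame"})
E
```

```text
pics
time 0.0
qpos [ 7.02662966e+01  7.13447077e+00  9.46363521e+01  1.53451406e-03
  7.83497973e+01 -4.73321998e+00]
dq [ 0.00226988 -0.01859156  0.00668676  0.04490931  0.09787095  0.04510113]
tau [-5.88560924e-04 -4.23608744e+01 -3.65452337e+01 -1.27692374e-04
  7.09505359e-03  4.89740685e-06]
eef_pos [0.1680697  0.62729651 0.24901853]
orientation [[ 2.58831674e-01  9.65922162e-01 -7.35514903e-04]
 [ 9.65920168e-01 -2.58832642e-01 -1.97272632e-03]
 [-2.09587533e-03 -1.99844624e-04 -9.99997784e-01]]
wrist_force [0.79229366 0.84588068 1.23153337]
moment [ 0.07437829  0.01593667 -0.03324918]
opening 0.0853985631835761
side {'intrinsics': array([[429.72771663,   0.        , 319.39281986],
       [  0.        , 429.72771663, 203.159103  ],
       [  0.        ,   0.        ,   1.        ]]), 'distortion': array([0.03452339, 0.        , 0.        , 0.        , 0.        ]), 'view': array([[ 0.90365355, -0.4279066 ,  0.01749851, -0.4263079 ],
       [-0.23330906, -0.5261434 , -0.81776525,  0.22296616],
       [ 0.35913387,  0.73489391, -0.57528584,  0.72757507],
       [ 0.        ,  0. 
[... 466 characters left out ...]
2453,  0.94146407],
       [ 0.        ,  0.        ,  0.        ,  1.        ]])}
wrist {'intrinsics': array([[297.74301271,   0.        , 326.91708742],
       [  0.        , 297.74301271, 202.75251064],
       [  0.        ,   0.        ,   1.        ]]), 'distortion': array([-0.03365122,  0.        ,  0.        ,  0.        ,  0.        ]), 'hand_eye': array([[ 9.99999556e-01, -6.41909100e-05,  9.40662880e-04,
         8.66451384e-05],
       [-2.47845664e-04,  9.44696492e-01,  3.27945843e-01,
        -8.43213630e-02],
       [-9.09692066e-04, -3.27945931e-01,  9.44696056e-01,
        -1.22587258e-01],
       [ 0.00000000e+00,  0.00000000e+00,  0.00000000e+00,
         1.00000000e+00]])}
```

View pics/side0.png

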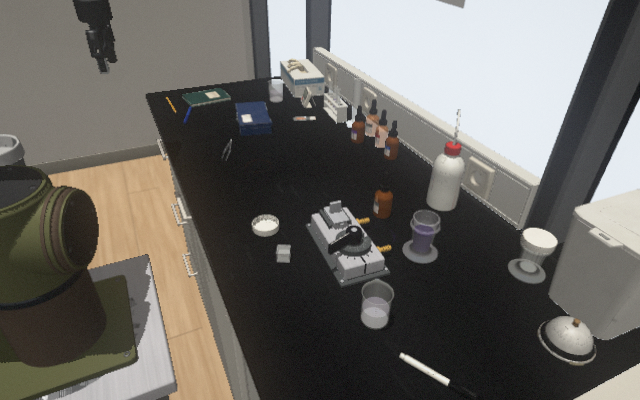

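View pics/top0.png

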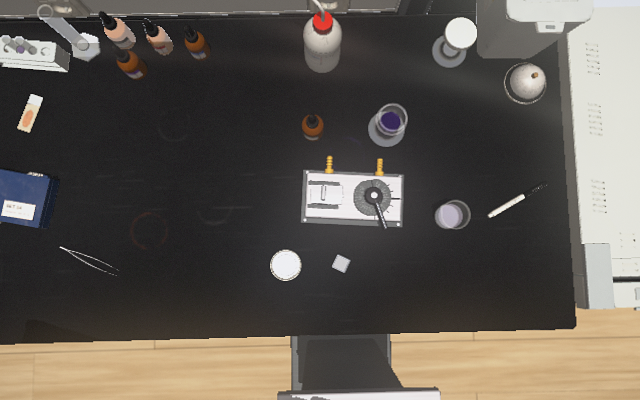

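View pics/wrist0.png

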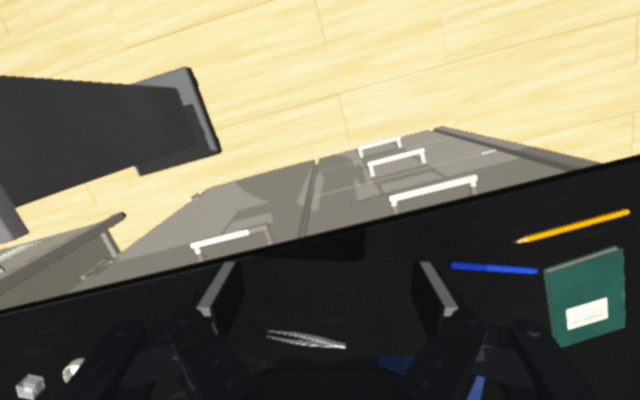

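The regulator lies with its +y towards world +y: dial at about (374,196) in the top view, lever end (384,227), mark (397,198), lock tab on the left (323,190). Next I measure these.

```bash
cat > h.py <<'E'
import numpy as np, cv2
from station import sensors, imaging
def ray(s,uv,obs=None):
    p=cv2.undistortPoints(np.array(uv,float).reshape(-1,1,2),s["intrinsics"],s["distortion"]).reshape(-1,2)
    d=np.c_[p,np.ones(len(p))]
    if "view" in s: V=s["view"]; R=V[:3,:3].T; c=-R@V[:3,3]
    else:
        H=s["hand_eye"]; Ro=np.array(obs["orientation"]); R=Ro@H[:3,:3]; c=np.array(obs["eef_pos"])+Ro@H[:3,3]
    return c,d@R.T
def onz(s,uv,z,obs=None):
    c,d=ray(s,uv,obs); return c+d*((z-c[2])/d[:,2])[:,None]
def proj(s,P,obs=None):
    P=np.array(P,float).reshape(-1,3)
    if "view" in s: V=s["view"]
    else:
        T=np.eye(4);T[:3,:3]=obs["orientation"];T[:3,3]=obs["eef_pos"]; V=np.linalg.inv(T@s["hand_eye"])
    return cv2.projectPoints(P,cv2.Rodrigues(V[:3,:3])[0],V[:3,3],s["intrinsics"],s["distortion"])[0].reshape(-1,2)
E
python3 - <<'E'
from h import *
for n,(x,y,w,h) in {"top":(290,145,125,95),"side":(295,190,110,100)}.items():
    f=cv2.imread(f"pics/{n}0.png")[y:y+h,x:x+w]
    cv2.imwrite(f"pics/{n}_z.png",cv2.resize(f,None,fx=6,fy=6,interpolation=cv2.INTER_CUBIC))
E
```

```text
(no output)
```

View pics/top_z.png

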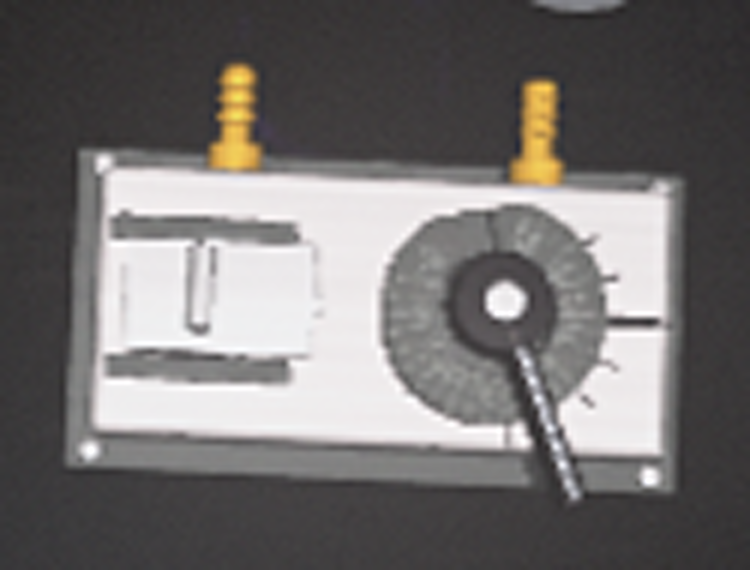

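View pics/side_z.png

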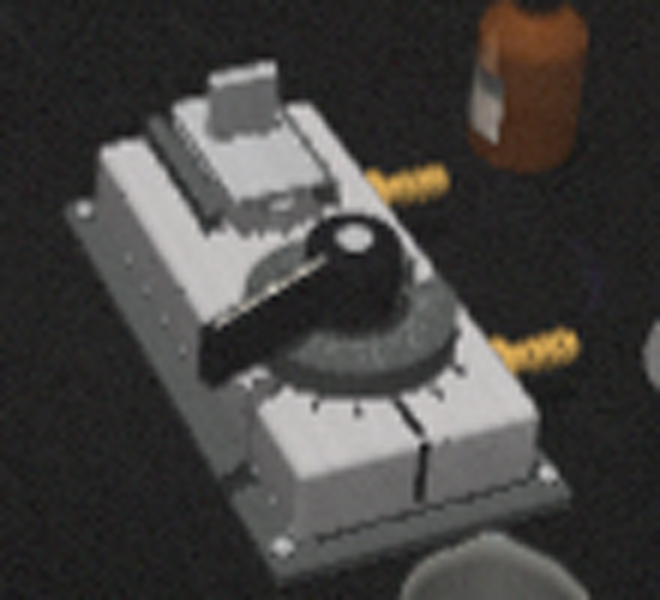

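```bash
cat >> h.py <<'E'
def fit2d(src,dst):
    a=np.mean(src,0);b=np.mean(dst,0);H=(src-a).T@(dst-b)
    th=np.arctan2(H[0,1]-H[1,0],H[0,0]+H[1,1]);R=np.array([[np.cos(th),-np.sin(th)],[np.sin(th),np.cos(th)]])
    return th,R,b-R@a
E
python3 - <<'E'
from h import *
st=imaging.snapshot("top"); ss=imaging.snapshot("side")
T=lambda a:np.array([290,145])+(np.array(a,float)+.5)/6-.5
S=lambda a:np.array([295,190])+(np.array(a,float)+.5)/6-.5
W40=onz(st,T([(107,168),(668,190),(662,457),(94,432)]),.04)
reg=np.array([[44,128],[44,-58],[-44,-58],[-44,128]])/1000
W8=onz(st,T([(80,150),(685,177),(673,493),(66,466)]),.008)
reg8=np.array([[54,137],[54,-67],[-54,-67],[-54,137]])/1000
for W,r in((W40,reg),(W8,reg8)):
    th,R,t=fit2d(r,W[:,:2]); print(np.degrees(th),t,np.round((W[:,:2]-(r@R.T+t))*1000,1).tolist())
W=np.r_[W40,W8];r=np.r_[reg,reg8];th,R,t=fit2d(r,W[:,:2]);print(np.degrees(th),t)
print("hub",onz(st,T([(505,300)]),.079),onz(ss,S([(353,236)]),.079))
tip=onz(st,T([(574,497)]),.079)[0,:2];print("tip",tip,onz(ss,S([(205,330)]),.079))
for v in(tip,onz(st,T([(200,330),(200,243)]),.085)[0,:2],onz(st,T([(200,243)]),.085)[0,:2],onz(st,T([(635,322)]),.04)[0,:2]):
    l=R.T@(v-t);print(l*1000,np.arctan2(l[1],l[0])+1.5+np.pi/2)
# check in side view
def w(x,y,z): return np.r_[R@[x,y]+t,z]
print((proj(ss,[w(0,0,.079),w(-.044,-.058,.04),w(.044,-.058,.04),w(-.054,-.067,.008),w(0,-.046,.04)])-[295,190])*6)
# bystanders
print("bystanders",onz(st,[(388,125)],.0),onz(st,[(312,128)],.1),onz(st,[(453,217)],.0),onz(st,[(286,265)],.016),onz(st,[(341,264)],.025))
E
```

```text
-3.7393368642293665 [ 0.52787771 -0.03337718] [[-1.2, -1.9], [-0.5, 2.0], [0.7, 1.5], [1.0, -1.6]]
-3.935617797239901 [ 0.52795968 -0.03339915] [[-1.0, -0.4], [-0.8, 0.3], [1.0, 1.0], [0.8, -1.0]]
-3.8491742662827235 [ 0.52791156 -0.03338774]
hub [[ 0.52869066 -0.03354779  0.079     ]] [[ 0.53006103 -0.03083949  0.079     ]]
tip [ 0.46715947 -0.05276949] [[ 0.46449849 -0.0532978   0.079     ]]
[-59.31394869 -23.41633144] 0.30520737450096425
[-13.28221721  93.97912151] 4.781994332951142
[13.64485338 95.13405093] 4.499136546457675
[-3.37209912e-02 -4.65852980e+01] 1.4992761453349717
[[348.54464119 239.59205448]
 [292.65802092 475.23706096]
 [539.83608112 409.11170353]
 [270.54290973 575.1547533 ]
 [401.64788588 417.55475562]]
bystanders [[ 0.67972722 -0.07666987  0.        ]] [[0.65202589 0.07827818 0.1       ]] [[ 0.48803068 -0.20086731  0.        ]] [[0.40060012 0.13602665 0.016     ]] [[0.40020796 0.02846813 0.025     ]]
```

Pose: regulator origin is about (0.529, -0.033) with yaw -3.85° (top and side views agree to 2–3 mm) and the lever at joint 0.30. The grip force of 60 N exceeds the 40 N limit, so I'll straddle the lever loosely without gripping it. First I move across high up.

```bash
python3 -m crank '-3.83 3.15 .33 0 0 0 2.2;-3.83 3.15 .33 0 0 0 2.2;-3.83 3.15 .33 0 0 0 2.2;-3.83 3.15 .33 0 0 0 2.2;-3.83 3.15 .33 0 0 0 2.2'
python3 -m crank '-3.83 3.15 .33 0 0 0 2.2;-3.83 3.15 .33 0 0 0 2.2;-3.83 3.15 .33 0 0 0 2.2;-3.83 3.15 .33 0 0 0 2.2;-3.83 3.15 .33 0 0 0 2.2'
python3 -m crank '-3.83 3.15 .33 0 0 0 2.2;-3.83 3.15 .33 0 0 0 2.2;-3.83 3.15 .33 0 0 0 2.2;-3.83 3.15 .33 0 0 0 2.2;-3.83 3.15 .33 0 0 0 2.2'
python3 -m crank '0 0 0 0 0 .149 2.2;0 0 0 0 0 .149 2.2;0 0 0 0 0 .149 2.2;0 0 0 0 0 .149 2.2;0 0 0 0 0 .149 2.2'
python3 -m crank '0 0 0 0 0 .149 2.2;0 0 0 0 0 .149 2.2;0 0 0 0 0 .149 2.2;0 0 0 0 0 .149 2.2;0 0 0 0 0 .149 2.2'
python3 -m crank '0 0 0 0 0 .149 2.2;0 0 0 0 0 .149 2.2;0 0 0 0 0 .149 2.2;0 0 0 0 0 .149 2.2;0 0 0 0 0 .149 2.2'
python3 -m crank '0 0 0 0 0 .149 2.2;0 0 0 0 0 .149 2.2;0 0 0 0 0 0 2.2'
cat > w.py <<'E'
import sys
from h import *
o=sensors.get_obs(); s=imaging.snapshot("wrist")
cv2.imwrite(f"pics/{sys.argv[1]}.png",s["frame"][:,:,::-1])
R=np.array(o["orientation"]);print(o["time"],np.round(o["eef_pos"],4),"heading",np.degrees(np.arctan2(R[1,0],R[0,0])),np.round(o["wrist_force"],1),o["opening"])
np.savez(f"pics/{sys.argv[1]}.npz",R=R,p=o["eef_pos"])
E
python3 w.py w1
```

```text
time: 0.75
eef_pos: [0.2711, 0.4003, 0.2336]
orientation: [[0.258, 0.966, 0.0], [0.966, -0.258, 0.0], [0.0, 0.0, -1.0]]
wrist_force: [0.3, -0.4, 0.9]
opening: 0.0221
time: 1.25
eef_pos: [0.3737, 0.1745, 0.2174]
orientation: [[0.258, 0.966, 0.001], [0.966, -0.258, 0.0], [0.001, 0.001, -1.0]]
wrist_force: [0.6, 1.0, 0.7]
opening: 0.0221
time: 1.75
eef_pos: [0.4764, -0.0516, 0.2009]
orientation: [[0.259, 0.966, 0.001], [0.966, -0.259, -0.0], [0.0, 0.001, -1.0]]
wrist_force: [0.4, 1.0, -0.7]
opening: 0.0221
time: 2.25
eef_pos: [0.4759, -0.0495, 0.2007]
orientation: [[0.849, 0.529, -0.0], [0.529, -0.849, 0.0], [-0.0, -0.0, -1.0]]
wrist_force: [0.2, -0.3, 0.7]
opening: 0.0218
time: 2.75
eef_pos: [0.4759, -0.0494, 0.2008]
orientation: [[0.983, -0.186, -0.0], [-0.186, -0.983, 0.0], [-0.0, -0.0, -1.0]]
wrist_force: [0.6, -0.1, 0.3]
opening: 0.0222
time: 3.25
eef_pos: [0.4759, -0.0494, 0.2008]
orientation: [[0.596, -0.803, -0.0], [-0.803, -0.596, -0.0], [-0.0, 0.0, -1.0]]
wrist_force: [-1.1, -0.4, -0.7]
opening: 0.0219
time: 3.55
eef_pos: [0.4759, -0.0494, 0.2008]
orientation: [[0.34, -0.94, 0.0], [-0.94, -0.34, -0.0], [0.0, 0.0, -1.0]]
wrist_force: [0.3, -0.7, -0.5]
opening: 0.0219
3.55 [ 0.4759 -0.0494  0.2008] heading -70.11297794128726 [ 0.3 -0.7 -0.5] 0.02189043379082691
```

View pics/w1.png

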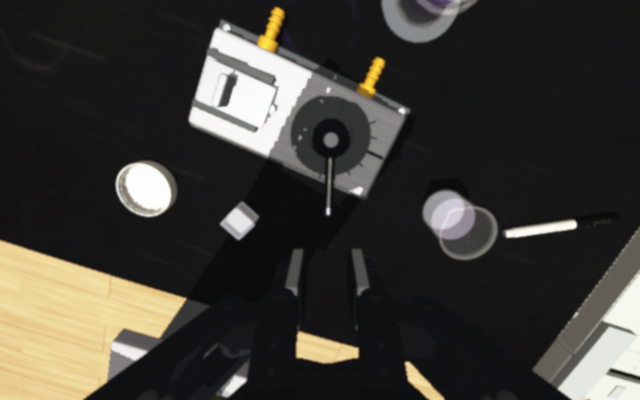

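Wrist view: hub (331,139), lever end (328,215), centred between the fingers (297 and 360).

```bash
python3 - <<'E'
from h import *
o=sensors.get_obs(); s=imaging.snapshot("wrist")
R=np.array(o["orientation"]);P=onz(s,[(331,139),(328,214),(328,190)],.079,o);print(P)
print("tool frame mm",(P-o["eef_pos"])@R*1000)
m=onz(s,[(366,151),(382,158)],.04,o);print("mark",m); 
E
```

```text
[[ 0.52857781 -0.03359064  0.079     ]
 [ 0.46666486 -0.05368598  0.079     ]
 [ 0.48732199 -0.04611771  0.079     ]]
tool frame mm [[  3.24179523 -54.89916609 121.78970952]
 [  0.90487462  10.1513859  121.79118144]
 [  0.87335308 -11.84849224 121.79070872]]
mark [[ 0.52520476 -0.07087143  0.04      ]
 [ 0.52429153 -0.08785206  0.04      ]]
```

```bash
python3 -m crank '.1 0 4 0 0 0 2.2;0 0 4 0 0 0 2.2;0 0 2 0 0 0 2.2;0 0 1 0 0 0 2.2;0 0 0 0 0 0 2.2'
python3 -m crank '0 0 1 0 0 0 2.2;0 0 1.2 0 0 0 2.2;0 0 0 0 0 0 2.2'
python3 w.py w2
```

```text
time: 4.15
eef_pos: [0.4754, -0.0502, 0.0896]
orientation: [[0.341, -0.94, -0.003], [-0.94, -0.341, 0.001], [-0.001, 0.002, -1.0]]
wrist_force: [-0.3, 0.3, 0.9]
opening: 0.0224
time: 4.45
eef_pos: [0.4755, -0.0502, 0.0676]
orientation: [[0.34, -0.94, -0.002], [-0.94, -0.34, 0.0], [-0.001, 0.002, -1.0]]
wrist_force: [-0.1, 0.5, 0.1]
opening: 0.0223
4.45 [ 0.4755 -0.0502  0.0676] heading -70.11534469424133 [-0.1  0.5  0.1] 0.022282933042799064
```

View pics/w2.png

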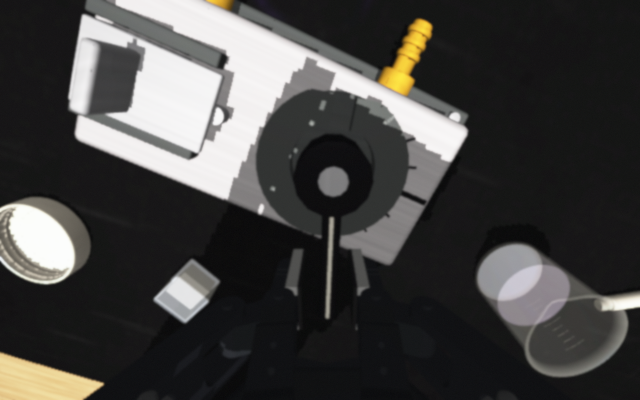

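Fingers straddle the lever cleanly (white line at column 330, fingers at 295 and 360). Now I swing round the hub.

```bash
python3 -m crank '.55 -.03 0 0 0 -.1 2.2;.55 -.03 0 0 0 -.1 2.2;.55 -.03 0 0 0 -.1 2.2'
python3 -m crank '.55 -.03 0 0 0 -.1 2.2;.55 -.03 0 0 0 -.1 2.2;.55 -.03 0 0 0 -.1 2.2;0 0 0 0 0 0 2.2'
python3 w.py w3
```

```text
time: 4.8
eef_pos: [0.4839, -0.0646, 0.069]
orientation: [[0.606, -0.795, -0.001], [-0.795, -0.606, 0.001], [-0.001, 0.001, -1.0]]
wrist_force: [-1.8, 1.7, 1.1]
opening: 0.0223
time: 5.2
eef_pos: [0.4965, -0.0765, 0.0692]
orientation: [[0.811, -0.585, 0.0], [-0.585, -0.811, -0.0], [0.0, -0.0, -1.0]]
wrist_force: [0.3, -0.2, -1.0]
opening: 0.0219
5.2 [ 0.4965 -0.0765  0.0692] heading -35.77654111931753 [ 0.3 -0.2 -1. ] 0.021860880444530464
```

View pics/w3.png

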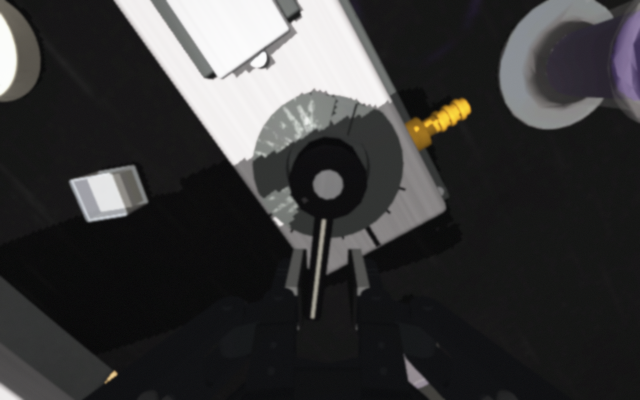

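The lever now rests on the left finger and turns with it, at low force. Continuing.

```bash
python3 -m crank '.55 -.03 0 0 0 -.1 2.2;.55 -.03 0 0 0 -.1 2.2;.55 -.03 0 0 0 -.1 2.2'
python3 -m crank '.55 -.03 0 0 0 -.1 2.2;.55 -.03 0 0 0 -.1 2.2;.4 -.02 0 0 0 -.08 2.2;0 0 0 0 0 0 2.2'
python3 w.py w4
```

```text
time: 5.55
eef_pos: [0.5104, -0.0836, 0.069]
orientation: [[0.949, -0.316, -0.001], [-0.316, -0.949, -0.0], [-0.001, 0.0, -1.0]]
wrist_force: [-1.6, 0.7, 2.3]
opening: 0.0219
time: 5.95
eef_pos: [0.5258, -0.0864, 0.0691]
orientation: [[0.999, -0.046, 0.001], [-0.046, -0.999, -0.0], [0.001, 0.0, -1.0]]
wrist_force: [0.5, -0.1, 0.9]
opening: 0.0222
5.95 [ 0.5258 -0.0864  0.0691] heading -2.621695765593869 [ 0.5 -0.1  0.9] 0.022198210998044365
```

View pics/w4.png

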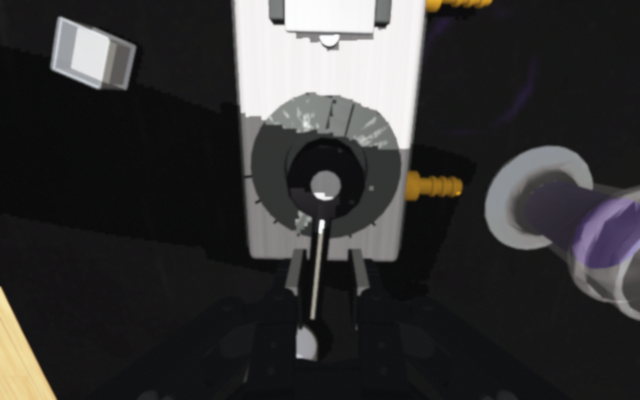

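```bash
python3 - <<'E'
from h import *
o=sensors.get_obs(); s=imaging.snapshot("wrist"); f=s["frame"][:,:,::-1]
cv2.imwrite("pics/w4z.png",cv2.resize(f[20:330,230:430],None,fx=1.9*2/2*1,fy=1.9,interpolation=cv2.INTER_CUBIC))
cv2.imwrite("pics/w4n.png",cv2.resize(f[80:230,240:415],None,fx=4,fy=4,interpolation=cv2.INTER_CUBIC))
th=np.radians(-3.85);Rg=np.array([[np.cos(th),-np.sin(th)],[np.sin(th),np.cos(th)]]);t=np.array([.5285,-.0335])
P=onz(s,[(326,185),(313,319),(320,222)],.079,o)[:,:2];print(P)
L=(P-t)@Rg; print(L*1000); v=P[1]-P[2];print("lever reg deg joint",np.arctan2(*((v@Rg)[::-1]))+1.5+np.pi/2)
w=lambda x,y,z:np.r_[Rg@[x,y]+t,z]
print("rim centre,key,mark proj",proj(s,[w(0,0,.053),w(0,.036,.053),w(0,-.046,.04),w(0,0,.079)],o))
q=onz(s,[(342,102),(331,99),(353,105)],.053,o)[:,:2];l=(q-t)@Rg;print(l*1000,np.arctan2(l[:,0],l[:,1]))
E
```

```text
[[ 0.52808621 -0.03345438]
 [ 0.51895973 -0.09772335]
 [ 0.52488282 -0.04903102]]
[[-4.15920626e-01  1.77360074e-02]
 [-5.20648933e+00 -6.47189967e+01]
 [-2.56618900e+00 -1.57388488e+01]]
lever reg deg joint 1.4461466023734333
rim centre,key,mark proj [[326.9113969  170.28686044]
 [328.60139685  89.76685927]
 [325.19361199 244.73841757]
 [327.05870976 185.0639395 ]]
[[ 6.04699611 31.01505504]
 [ 1.14454341 32.17545452]
 [10.98055494 29.8516965 ]] [0.19255409 0.03555695 0.35247593]
```

View pics/w4n.png

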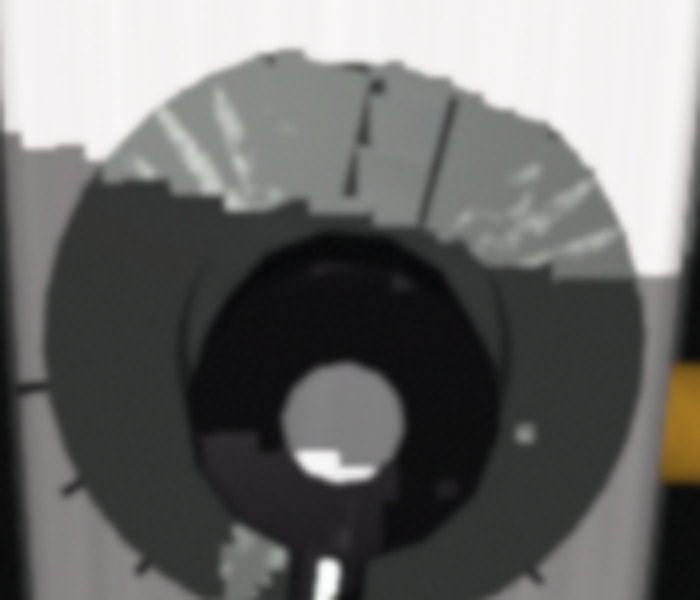

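Lever now reads about 1.43–1.45, so it is 0.06 rad short of the mark. The notch edges show at (331,99) and (353,105), i.e. about 0.19 rad short of the key.

```bash
python3 -m crank '.36 -.01 0 0 0 -.065 2.2;0 0 0 0 0 0 2.2'
cat > m.py <<'E'
import sys
from h import *
o=sensors.get_obs(); s=imaging.snapshot("wrist"); f=s["frame"][:,:,::-1].copy()
n=sys.argv[1]
th=np.radians(-3.85);Rg=np.array([[np.cos(th),-np.sin(th)],[np.sin(th),np.cos(th)]]);t=np.array([.5285,-.0335])
w=lambda x,y,z:np.r_[Rg@[x,y]+t,z]
print(o["time"],np.round(o["eef_pos"],4),np.round(o["wrist_force"],1),"reg TCP mm",(np.array(o["eef_pos"])[:2]-t)@Rg*1000)
a,b=proj(s,[w(0,-.016,.079),w(0,-.068,.079)],o)
x0,y0=[int(v) for v in np.minimum(a,b)]
g=f[max(y0-110,0):min(y0+160,400),max(x0-120,0):x0+120]
cv2.imwrite(f"pics/{n}.png",cv2.resize(g,None,fx=2.2,fy=2.2,interpolation=cv2.INTER_CUBIC));cv2.imwrite(f"pics/{n}_f.png",f)
# white line on lever: light pixels within 25px of lever axis
hsv=cv2.cvtColor(f,cv2.COLOR_BGR2HSV)
yy,xx=np.mgrid[:400,:640]; G=onz(s,np.c_[xx.ravel(),yy.ravel()],.079,o)[:,:2]; L=((G-t)@Rg)*1000; r=np.hypot(*L.T); ang=np.arctan2(L[:,1],L[:,0])+1.5+np.pi/2
ok=(r>26)&(r<64)&(abs(ang-1.5)<.4)&(hsv[:,:,2].ravel()>120)&(hsv[:,:,1].ravel()<60)
A=[]
for c in range(26,64,2):
    k=ok&(r>=c)&(r<c+2)
    if k.sum(): A.append((c,k.sum(),round(float(np.median(ang[k])),3),round(float(L[k,0].mean()),2)))
print(A)
E
python3 m.py m1
```

```text
time: 6.25
eef_pos: [0.5291, -0.0863, 0.069]
orientation: [[1.0, 0.019, 0.0], [0.019, -1.0, 0.0], [0.0, -0.0, -1.0]]
wrist_force: [-0.2, -0.2, -0.0]
opening: 0.0221
6.25 [ 0.5291 -0.0863  0.069 ] [-0.2 -0.2 -0. ] reg TCP mm [  4.163174   -52.61420521]
[(26, np.int64(149), 1.629, 0.49), (28, np.int64(139), 1.641, 1.23), (30, np.int64(94), 1.693, 4.81), (32, np.int64(61), 1.714, 4.51), (34, np.int64(19), 1.461, -2.48), (36, np.int64(12), 1.466, -1.27), (38, np.int64(16), 1.466, -1.33), (40, np.int64(13), 1.468, -1.24), (42, np.int64(13), 1.47, -1.33), (44, np.int64(14), 1.466, -1.41), (46, np.int64(12), 1.47, -1.42), (48, np.int64(15), 1.472, -1.44), (50, np.int64(12), 1.47, -1.46), (52, np.int64(11), 1.472, -1.55), (54, np.int64(16), 1.472, -1.52), (56, np.int64(11), 1.473, -1.55), (58, np.int64(12), 1.472, -1.65), (60, np.int64(13), 1.472, -1.61), (62, np.int64(10), 1.474, -1.69)]
```

View pics/m1.png

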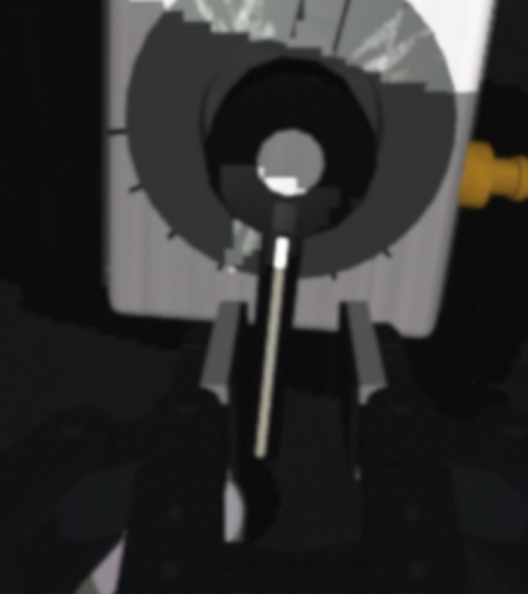

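Lever reads 1.47–1.48; a small further nudge puts it on the mark.

```bash
python3 -m crank '.12 0 0 0 0 -.02 2.2;0 0 0 0 0 0 2.2'
python3 m.py m2
```

```text
time: 6.5
eef_pos: [0.5302, -0.0863, 0.0689]
orientation: [[0.999, 0.04, -0.0], [0.04, -0.999, 0.0], [-0.0, -0.0, -1.0]]
wrist_force: [-1.2, 0.4, 0.9]
opening: 0.0222
6.5 [ 0.5302 -0.0863  0.0689] [-1.2  0.4  0.9] reg TCP mm [  5.20427451 -52.56132173]
[(26, np.int64(145), 1.646, 0.38), (28, np.int64(140), 1.658, 1.23), (30, np.int64(103), 1.699, 4.07), (32, np.int64(71), 1.719, 4.06), (34, np.int64(23), 1.478, -2.74), (36, np.int64(12), 1.485, -0.55), (38, np.int64(16), 1.485, -0.57), (40, np.int64(12), 1.487, -0.5), (42, np.int64(14), 1.489, -0.54), (44, np.int64(13), 1.485, -0.59), (46, np.int64(12), 1.489, -0.5), (48, np.int64(16), 1.489, -0.52), (50, np.int64(11), 1.49, -0.51), (52, np.int64(12), 1.489, -0.56), (54, np.int64(15), 1.49, -0.47), (56, np.int64(11), 1.493, -0.41), (58, np.int64(13), 1.489, -0.52), (60, np.int64(13), 1.492, -0.48), (62, np.int64(9), 1.494, -0.37)]
```

The lever is now parallel to the mark line at 1.50. I'll back off, lift clear, and go behind the lock tab with the fingers shut.

```bash
python3 -m crank '-.5 0 0 0 0 0 2.2;0 0 2 0 0 0 2.2' >/dev/null 2>&1; python3 -m crank '0 0 -4 0 0 0 2.2;0 0 -4 0 0 0 2.2;0 0 0 0 0 .107 0;0 0 0 0 0 0 0'
python3 m.py m3
```

```text
time: 7.15
eef_pos: [0.5262, -0.087, 0.1307]
orientation: [[0.998, -0.066, 0.004], [-0.066, -0.998, -0.001], [0.004, 0.001, -1.0]]
wrist_force: [-0.6, -0.6, 0.3]
opening: -0.0003
7.15 [ 0.5262 -0.087   0.1307] [-0.6 -0.6  0.3] reg TCP mm [  1.27331093 -53.51001907]
[(26, np.int64(35), 1.229, -5.51), (28, np.int64(68), 1.487, -0.59), (30, np.int64(82), 1.498, 0.06), (32, np.int64(91), 1.628, 0.45), (34, np.int64(97), 1.498, -0.04), (36, np.int64(104), 1.556, 0.27), (38, np.int64(93), 1.613, 0.43), (40, np.int64(34), 1.498, 1.77), (42, np.int64(7), 1.498, 1.97), (44, np.int64(6), 1.491, -0.42), (46, np.int64(6), 1.491, -0.42), (48, np.int64(6), 1.491, -0.43), (50, np.int64(6), 1.492, -0.43), (52, np.int64(4), 1.492, -0.44), (54, np.int64(6), 1.492, -0.44), (56, np.int64(6), 1.492, -0.45), (58, np.int64(6), 1.492, -0.46), (60, np.int64(1), 1.498, -0.13)]
```

I made a slip: one row in that call went 2 cm down instead of up, and I had sent its output to /dev/null. I'll check for any effect before going on.

```bash
python3 - <<'E'
from h import *
print(sensors.get_obs()["wrist_force"])
s=imaging.snapshot("side");cv2.imwrite("pics/s2.png",cv2.resize(s["frame"][170:300,250:450,::-1],None,fx=4,fy=4,interpolation=cv2.INTER_CUBIC))
E
```

```text
[-0.75674463 -0.53523781 -1.09454922]
```

View pics/s2.png

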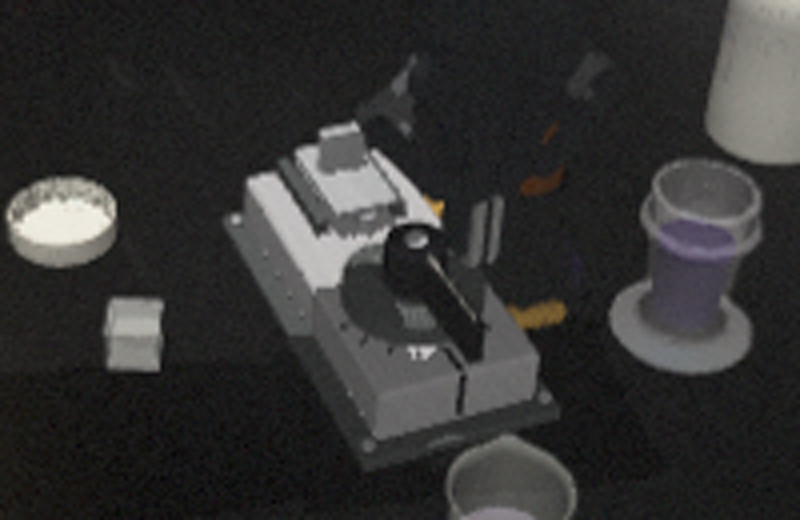

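View pics/m3_f.png

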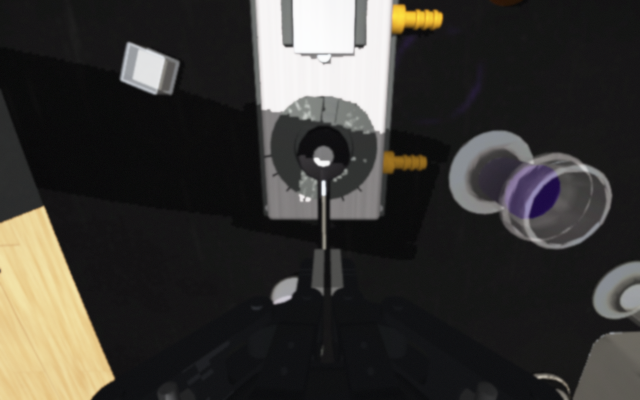

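Lever on the mark, tab and surroundings undisturbed. Now I go over to behind the tab.

```bash
python3 -m crank '-.15 -4.2 0 0 0 0 0;0 -4.2 0 0 0 0 0;0 -4.2 0 0 0 0 0;0 -4.3 0 0 0 0 0;0 0 0 0 0 0 0'
python3 m.py m4; python3 - <<'E'
from h import *
s=imaging.snapshot("side");cv2.imwrite("pics/s3.png",cv2.resize(s["frame"][150:300,250:450,::-1],None,fx=4,fy=4,interpolation=cv2.INTER_CUBIC))
E
```

```text
time: 7.75
eef_pos: [0.5337, 0.086, 0.127]
orientation: [[0.998, -0.059, -0.003], [-0.059, -0.998, 0.001], [-0.003, -0.001, -1.0]]
wrist_force: [0.3, -0.6, -0.1]
opening: 0.0005
7.75 [0.5337 0.086  0.127 ] [ 0.3 -0.6 -0.1] reg TCP mm [ -2.8535653  119.55528632]
[]
```

View pics/s3.png

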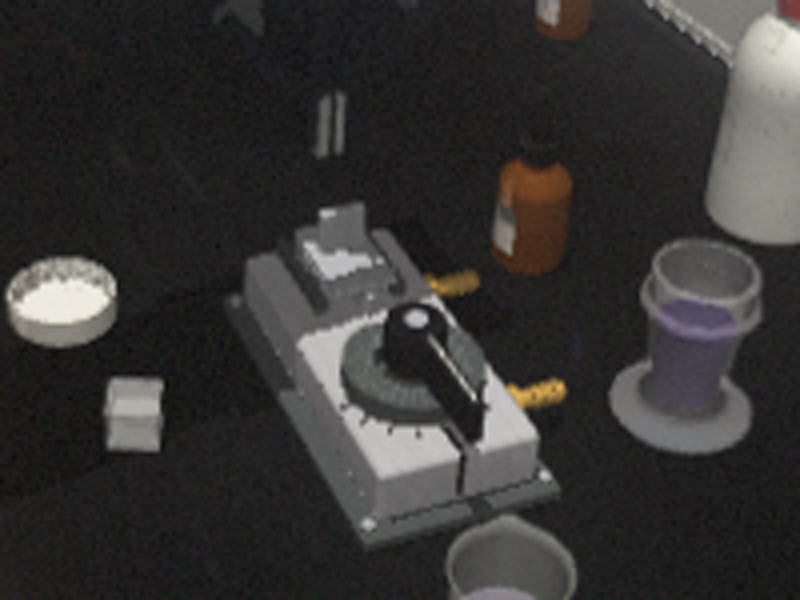

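View pics/m4_f.png

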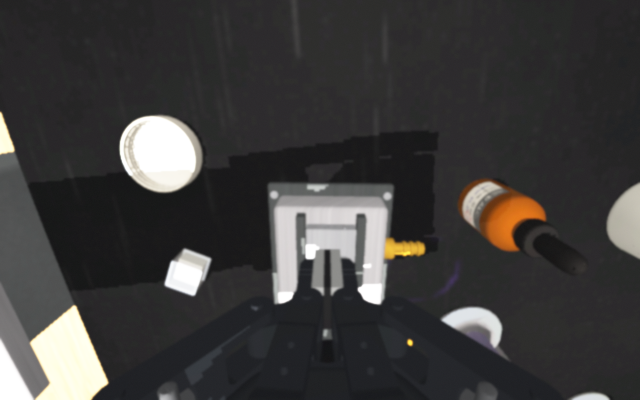

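```bash
python3 -m crank '.25 0 2.4 0 0 0 0;0 0 1.5 0 0 0 0;0 0 .5 0 0 0 0;0 0 0 0 0 0 0'
python3 m.py m5; python3 - <<'E'
from h import *
s=imaging.snapshot("side");cv2.imwrite("pics/s4.png",cv2.resize(s["frame"][150:300,250:450,::-1],None,fx=4,fy=4,interpolation=cv2.INTER_CUBIC))
E
```

```text
time: 8.25
eef_pos: [0.5362, 0.0811, 0.0831]
orientation: [[0.998, -0.067, -0.003], [-0.067, -0.998, -0.0], [-0.003, 0.0, -1.0]]
wrist_force: [-0.9, -1.1, 0.2]
opening: -0.0001
8.25 [0.5362 0.0811 0.0831] [-0.9 -1.1  0.2] reg TCP mm [1.56613112e-02 1.14829995e+02]
[]
```

View pics/s4.png

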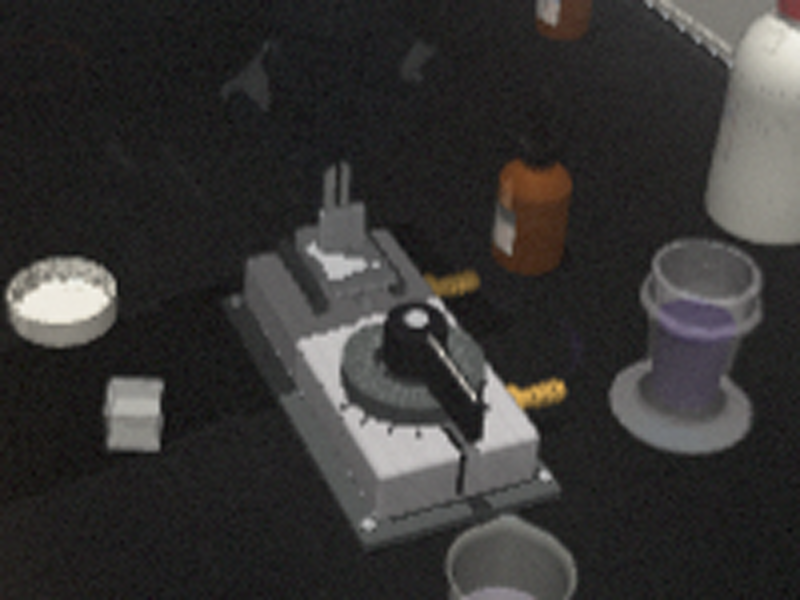

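View pics/m5_f.png

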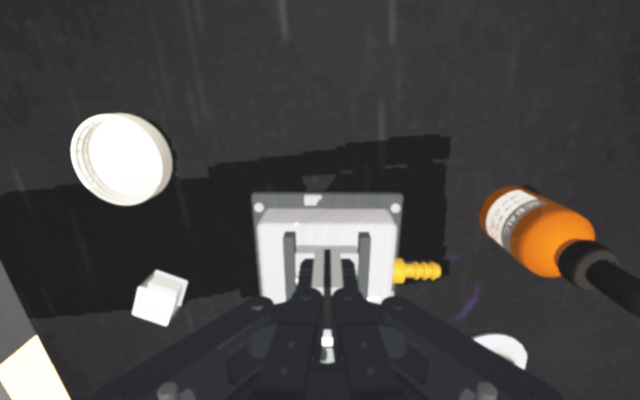

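```bash
python3 -m crank '0 .5 0 0 0 0 0;0 .3 0 0 0 0 0;0 .3 0 0 0 0 0;0 .3 0 0 0 0 0;0 0 0 0 0 0 0'
python3 -m crank '0 .3 0 0 0 0 0;0 .3 0 0 0 0 0;0 .2 0 0 0 0 0;0 0 0 0 0 0 0'
python3 m.py m6; python3 - <<'E'
from h import *
s=imaging.snapshot("top");cv2.imwrite("pics/t6.png",cv2.resize(s["frame"][145:240,290:415,::-1],None,fx=6,fy=6,interpolation=cv2.INTER_CUBIC))
s=imaging.snapshot("side");cv2.imwrite("pics/s6.png",cv2.resize(s["frame"][190:290,295:405,::-1],None,fx=6,fy=6,interpolation=cv2.INTER_CUBIC))
E
```

```text
time: 8.85
eef_pos: [0.5366, 0.0676, 0.0851]
orientation: [[0.998, -0.066, 0.0], [-0.066, -0.998, -0.0], [0.001, 0.0, -1.0]]
wrist_force: [0.6, 0.7, -0.7]
opening: 0.0002
time: 9.25
eef_pos: [0.5359, 0.0596, 0.0847]
orientation: [[0.998, -0.066, -0.0], [-0.066, -0.998, -0.0], [-0.0, 0.0, -1.0]]
wrist_force: [0.3, 0.7, -0.4]
opening: 0.0001
9.25 [0.5359 0.0596 0.0847] [ 0.3  0.7 -0.4] reg TCP mm [ 1.09584778 93.39634388]
[]
```

View pics/s6.png

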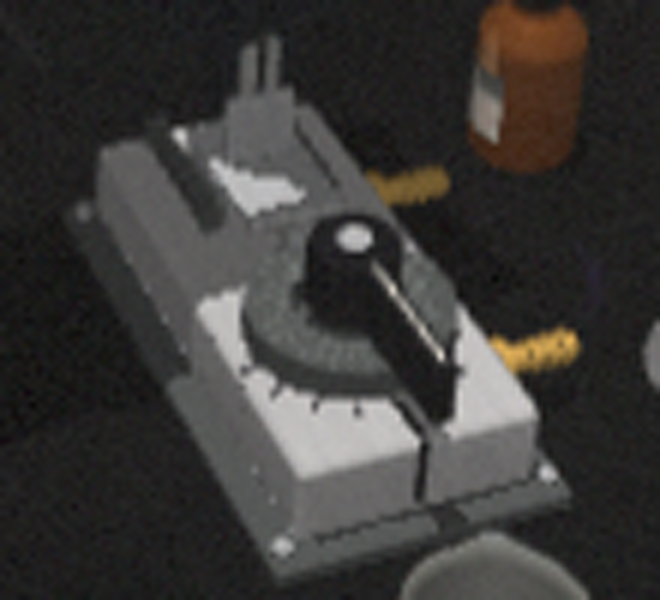

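View pics/m6_f.png

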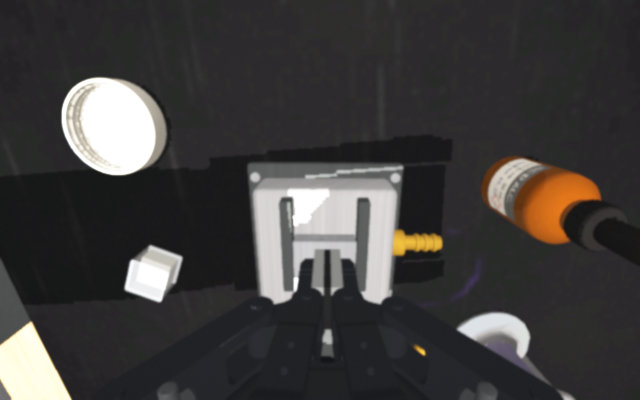

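The lock has moved about 15 mm at low force. Now 1 mm steps, watching the force.

```bash
python3 -m crank '0 .1 0 0 0 0 0;0 .1 0 0 0 0 0'
python3 -m crank '0 .1 0 0 0 0 0;0 0 0 0 0 0 0'
python3 -m crank '0 .1 0 0 0 0 0;0 0 0 0 0 0 0'
```

```text
time: 9.6
eef_pos: [0.5356, 0.0582, 0.0845]
orientation: [[0.998, -0.066, -0.001], [-0.066, -0.998, 0.0], [-0.001, -0.0, -1.0]]
wrist_force: [0.2, 1.6, 0.1]
opening: 0.0003
time: 9.8
eef_pos: [0.5355, 0.057, 0.0846]
orientation: [[0.998, -0.066, -0.001], [-0.066, -0.998, 0.0], [-0.001, 0.0, -1.0]]
wrist_force: [-0.3, 1.5, -1.2]
opening: 0.0005
time: 10.0
eef_pos: [0.5355, 0.0559, 0.0846]
orientation: [[0.998, -0.066, -0.0], [-0.066, -0.998, -0.0], [-0.0, 0.0, -1.0]]
wrist_force: [-0.6, 1.5, -1.0]
opening: -0.0002
```

```bash
python3 -m crank '0 .1 0 0 0 0 0;0 0 0 0 0 0 0'
```

```text
time: 10.2
eef_pos: [0.5355, 0.0549, 0.0848]
orientation: [[0.998, -0.066, -0.0], [-0.066, -0.998, -0.0], [-0.0, 0.0, -1.0]]
wrist_force: [0.5, 1.3, -1.4]
opening: -0.0001
```

```bash
python3 -m crank '0 .1 0 0 0 0 0;0 0 0 0 0 0 0'|grep -E "pos|force"
python3 -m crank '0 .1 0 0 0 0 0;0 0 0 0 0 0 0'|grep -E "pos|force"
```

```text
eef_pos: [0.5355, 0.0539, 0.0848]
wrist_force: [-1.0, 1.5, -1.2]
eef_pos: [0.5355, 0.053, 0.0849]
wrist_force: [-0.6, 2.8, -0.7]
```

```bash
python3 -m crank '0 .1 0 0 0 0 0;0 0 0 0 0 0 0'|grep -E "pos|force"
python3 -m crank '0 .05 0 0 0 0 0;0 0 0 0 0 0 0'|grep -E "pos|force"; python3 m.py m7
python3 - <<'E'
from h import *
s=imaging.snapshot("top");cv2.imwrite("pics/t7.png",cv2.resize(s["frame"][145:240,290:415,::-1],None,fx=6,fy=6,interpolation=cv2.INTER_CUBIC))
s=imaging.snapshot("side");cv2.imwrite("pics/s7.png",cv2.resize(s["frame"][190:290,295:405,::-1],None,fx=6,fy=6,interpolation=cv2.INTER_CUBIC))
E
```

```text
eef_pos: [0.5355, 0.0528, 0.0849]
wrist_force: [-1.7, 5.2, -1.3]
eef_pos: [0.5355, 0.0527, 0.0849]
wrist_force: [-0.8, 7.0, -1.4]
11.0 [0.5355 0.0527 0.0849] [-0.8  7.  -1.4] reg TCP mm [ 1.19012159 86.51258868]
[]
```

View pics/s7.png

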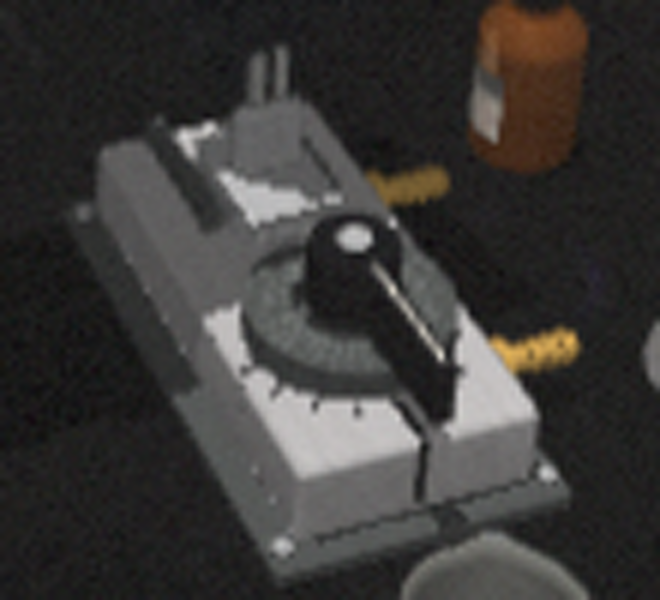

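The lock stops hard at the rim (7 N, no further travel, lever still on the mark). The earlier view put the notch on the key at a joint angle of about 1.62–1.63, so I'll back off and nudge the lever about +0.12 rad.

```bash
python3 -m crank '0 -.6 0 0 0 0 0;0 0 -2.5 0 0 0 0;0 0 -2.3 0 0 0 0;0 0 0 0 0 0 2.2'|grep -E "pos|force"
python3 -m crank '-.16 3.65 0 0 0 0 2.2;0 3.65 0 0 0 0 2.2;0 3.65 0 0 0 0 2.2;0 3.65 0 0 0 0 2.2;0 0 0 0 0 0 2.2'|grep -E "pos|force|open"
python3 m.py m8
```

```text
eef_pos: [0.5387, 0.0573, 0.137]
wrist_force: [-0.4, -0.4, -0.1]
eef_pos: [0.5241, -0.0916, 0.1322]
wrist_force: [-0.1, 0.3, 0.5]
opening: 0.0217
12.05 [ 0.5241 -0.0916  0.1322] [-0.1  0.3  0.5] reg TCP mm [ -0.48150278 -58.21831523]
[(26, np.int64(46), 1.27, -5.3), (28, np.int64(79), 1.454, -1.18), (30, np.int64(85), 1.477, -0.59), (32, np.int64(93), 1.498, 0.04), (34, np.int64(98), 1.498, 0.17), (36, np.int64(108), 1.498, 0.15), (38, np.int64(112), 1.498, 0.14), (40, np.int64(90), 1.497, 0.11), (42, np.int64(26), 1.497, 1.11), (44, np.int64(6), 1.49, -0.43), (46, np.int64(6), 1.491, -0.44), (48, np.int64(6), 1.491, -0.45), (50, np.int64(7), 1.497, -0.31), (52, np.int64(9), 1.497, -0.14), (54, np.int64(9), 1.497, -0.14), (56, np.int64(6), 1.497, -0.15), (58, np.int64(9), 1.497, -0.15), (60, np.int64(9), 1.497, -0.16), (62, np.int64(8), 1.497, -0.25)]
```

View pics/m8_f.png

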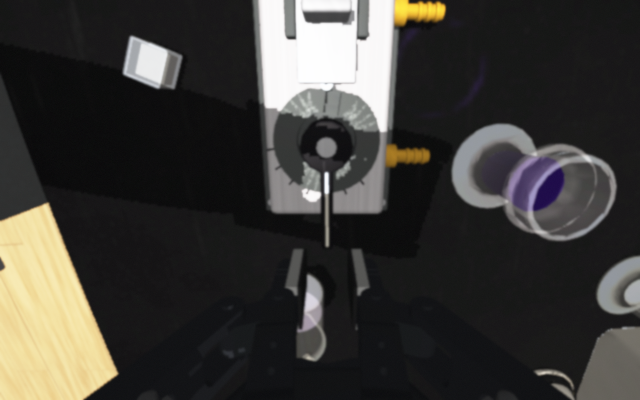

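```bash
python3 - <<'E'
import cv2
f=cv2.imread("pics/m8_f.png");cv2.imwrite("pics/m8n.png",cv2.resize(f[70:170,265:390],None,fx=6,fy=6,interpolation=cv2.INTER_CUBIC))
E
python3 -m crank '0 -.2 2.5 0 0 0 2.2;0 0 2.5 0 0 0 2.2;0 0 .9 0 0 0 2.2;0 0 .4 0 0 0 2.2;0 0 0 0 0 0 2.2'|grep -E "pos|force|open"
```

```text
eef_pos: [0.5247, -0.0856, 0.0697]
wrist_force: [0.2, -0.9, 0.6]
opening: 0.0218
```

View pics/m8n.png

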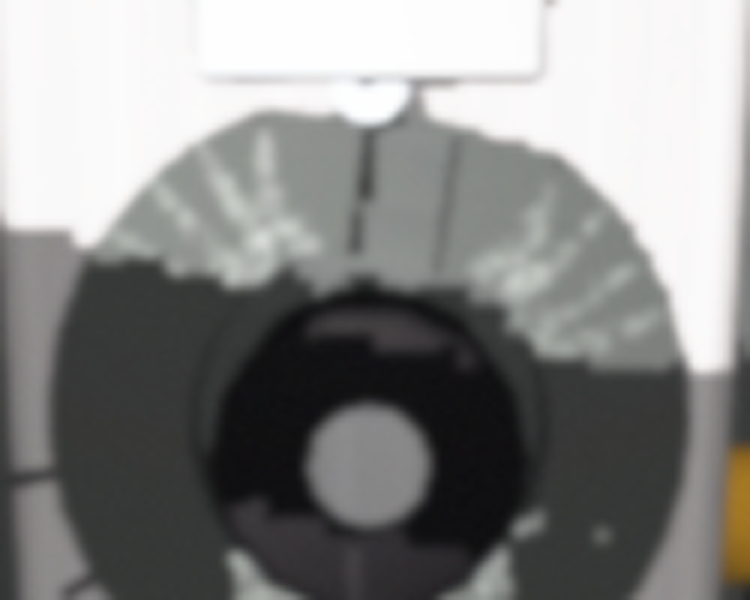

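Clear view of the notch: edges at about (327,91) and (341,93), key at (327,86), so it needs about +0.14 rad more. Nudging ccw.

```bash
python3 -m crank '.42 -.02 0 0 0 -.08 2.2;.42 -.02 0 0 0 -.08 2.2;.3 -.01 0 0 0 -.06 2.2;0 0 0 0 0 0 2.2'|grep -E "pos|force|open"
python3 m.py m9;  python3 - <<'E'
import cv2
f=cv2.imread("pics/m9_f.png");cv2.imwrite("pics/m9n.png",cv2.resize(f[40:240,240:420],None,fx=3,fy=3,interpolation=cv2.INTER_CUBIC))
E
```

```text
eef_pos: [0.537, -0.0854, 0.0711]
wrist_force: [-0.4, 0.8, -0.5]
opening: 0.0217
13.0 [ 0.537  -0.0854  0.0711] [-0.4  0.8 -0.5] reg TCP mm [ 11.97604017 -51.25388998]
[(26, np.int64(115), 1.315, -1.38), (28, np.int64(134), 1.335, -1.1), (30, np.int64(121), 1.335, -0.51), (32, np.int64(110), 1.603, 0.06), (34, np.int64(39), 1.616, 2.15), (36, np.int64(14), 1.611, 4.16), (38, np.int64(11), 1.614, 4.45), (40, np.int64(13), 1.617, 4.68), (42, np.int64(15), 1.614, 4.98), (44, np.int64(12), 1.617, 5.25), (46, np.int64(15), 1.62, 5.52), (48, np.int64(10), 1.616, 5.7), (50, np.int64(12), 1.618, 6.01), (52, np.int64(14), 1.621, 6.35), (54, np.int64(11), 1.618, 6.56), (56, np.int64(12), 1.62, 6.8), (58, np.int64(10), 1.623, 7.27), (60, np.int64(15), 1.619, 7.35), (62, np.int64(9), 1.62, 7.56)]
```

View pics/m9n.png

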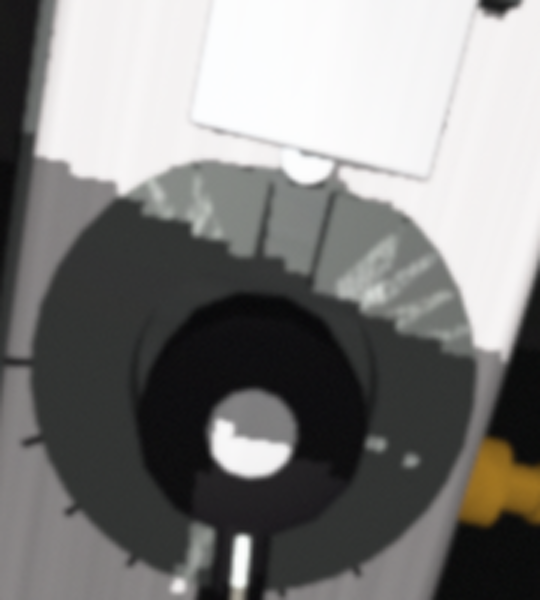

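The notch now faces the key (lever about 1.63). Back off, lift (−z), turn back and go behind the tab again.

```bash
python3 -m crank '-.6 0 0 0 0 0 2.2;0 0 -3 0 0 0 2.2;0 0 -3.2 0 0 0 2.2;0 0 0 0 0 .11 0;0 0 0 0 0 .11 0'|grep -E "pos|force|open"
python3 -m crank '0 0 0 0 0 0 0;0 0 0 0 0 0 0'|grep ori; python3 m.py m10
```

```text
eef_pos: [0.531, -0.0868, 0.1342]
wrist_force: [-0.1, -0.7, -0.0]
opening: -0.0002
orientation: [[0.998, -0.064, 0.0], [-0.064, -0.998, -0.0], [0.0, 0.0, -1.0]]
13.75 [ 0.5299 -0.0865  0.132 ] [ 0.3  0.  -0.1] reg TCP mm [  4.95304858 -52.76710928]
[(26, np.int64(52), 1.299, -4.72), (28, np.int64(66), 1.358, -2.17), (30, np.int64(78), 1.355, -2.22), (32, np.int64(82), 1.371, -1.69), (34, np.int64(89), 1.363, -2.05), (36, np.int64(94), 1.367, -2.07), (38, np.int64(84), 1.357, -1.32), (40, np.int64(34), 1.622, 0.89), (42, np.int64(6), 1.616, 4.96), (44, np.int64(8), 1.619, 5.37), (46, np.int64(6), 1.619, 5.62), (48, np.int64(6), 1.62, 5.84), (50, np.int64(5), 1.629, 6.35), (52, np.int64(6), 1.619, 6.29), (54, np.int64(7), 1.622, 6.81), (56, np.int64(6), 1.622, 6.97), (58, np.int64(5), 1.623, 7.18), (60, np.int64(3), 1.622, 7.54)]
```

```bash
python3 -m crank '-.5 -3.8 0 0 0 0 0;0 -3.8 0 0 0 0 0;0 -3.8 0 0 0 0 0;0 -3.7 0 0 0 0 0;0 0 0 0 0 0 0'|grep -E "pos|force|open"
python3 -m crank '0 0 0 0 0 0 0;0 0 2.4 0 0 0 0;0 0 1.9 0 0 0 0;0 0 .5 0 0 0 0;0 0 0 0 0 0 0'|grep -E "pos|force|open"; python3 m.py m11;python3 - <<'E'
from h import *
s=imaging.snapshot("side");cv2.imwrite("pics/s11.png",cv2.resize(s["frame"][190:290,295:405,::-1],None,fx=6,fy=6,interpolation=cv2.INTER_CUBIC))
E
```

```text
eef_pos: [0.5349, 0.0678, 0.1316]
wrist_force: [0.1, 0.6, 0.2]
opening: 0.0
eef_pos: [0.5344, 0.0636, 0.0828]
wrist_force: [-0.5, -0.2, 0.3]
opening: 0.0
14.8 [0.5344 0.0636 0.0828] [-0.5 -0.2  0.3] reg TCP mm [-0.66752697 97.26466974]
[]
```

View pics/s11.png

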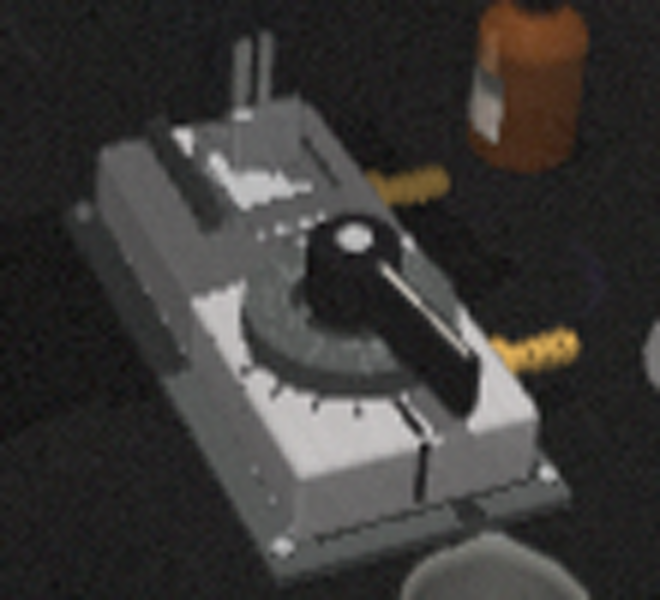

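Behind the tab again, with the lever past the mark. I'll push in small steps; passing TCP reg y of about 86 means the key has entered.

```bash
python3 -m crank '0 .4 0 0 0 0 0;0 .3 0 0 0 0 0;0 .2 0 0 0 0 0;0 0 0 0 0 0 0'|grep -E "pos|force"
python3 -m crank '0 .1 0 0 0 0 0;0 .1 0 0 0 0 0;0 0 0 0 0 0 0'|grep -E "pos|force"
python3 -m crank '0 .1 0 0 0 0 0;0 .1 0 0 0 0 0;0 0 0 0 0 0 0'|grep -E "pos|force"
```

```text
eef_pos: [0.5347, 0.0553, 0.0842]
wrist_force: [0.2, 0.3, -0.3]
eef_pos: [0.5343, 0.0536, 0.0838]
wrist_force: [-0.1, -0.6, -0.3]
eef_pos: [0.5342, 0.0517, 0.0838]
wrist_force: [0.1, 1.9, -0.6]
```

Already past the earlier stop at low force: the key is going in.

```bash
for i in 1; do :; done; python3 -m crank '0 .1 0 0 0 0 0;0 .1 0 0 0 0 0;0 0 0 0 0 0 0'|grep -E "pos|force"
python3 -m crank '0 .1 0 0 0 0 0;0 .1 0 0 0 0 0;0 0 0 0 0 0 0'|grep -E "pos|force"
python3 -m crank '0 .1 0 0 0 0 0;0 0 0 0 0 0 0'|grep -E "pos|force"
python3 -m crank '0 .1 0 0 0 0 0;0 0 0 0 0 0 0'|grep -E "pos|force"
```

```text
eef_pos: [0.5341, 0.0497, 0.0838]
wrist_force: [-0.3, 1.6, -0.1]
eef_pos: [0.5341, 0.0491, 0.0839]
wrist_force: [0.5, 9.2, 0.9]
eef_pos: [0.534, 0.0486, 0.0839]
wrist_force: [0.0, 8.9, -0.6]
eef_pos: [0.5339, 0.0469, 0.0839]
wrist_force: [-0.2, 5.8, 0.3]
```

```bash
python3 -m crank '0 .1 0 0 0 0 0;0 0 0 0 0 0 0'|grep -E "pos|force"
python3 -m crank '0 .1 0 0 0 0 0;0 0 0 0 0 0 0'|grep -E "pos|force"
python3 -m crank '0 .1 0 0 0 0 0;0 0 0 0 0 0 0'|grep -E "pos|force"
```

```text
eef_pos: [0.5338, 0.0451, 0.0839]
wrist_force: [0.7, 4.2, -0.2]
eef_pos: [0.5337, 0.0434, 0.0838]
wrist_force: [0.3, 2.7, 1.8]
eef_pos: [0.5336, 0.0421, 0.0838]
wrist_force: [-0.4, -0.2, 0.8]
```

```bash
python3 -m crank '0 .1 0 0 0 0 0;0 0 0 0 0 0 0'|grep -E "pos|force"
python3 -m crank '0 .1 0 0 0 0 0;0 0 0 0 0 0 0'|grep -E "pos|force"
python3 -m crank '0 .1 0 0 0 0 0;0 0 0 0 0 0 0'|grep -E "pos|force"
```

```text
eef_pos: [0.5336, 0.0412, 0.0838]
wrist_force: [0.7, -0.9, -0.2]
eef_pos: [0.5336, 0.0405, 0.0838]
wrist_force: [-0.1, 0.4, -0.4]
eef_pos: [0.5336, 0.0404, 0.0838]
wrist_force: [-0.0, 4.7, -0.6]
```

```bash
python3 -m crank '0 .1 0 0 0 0 0;0 0 0 0 0 0 0'|grep -E "pos|force"
python3 -m crank '0 .06 0 0 0 0 0;0 0 0 0 0 0 0;0 0 0 0 0 0 0'|grep -E "pos|force"
```

```text
eef_pos: [0.5336, 0.0403, 0.0839]
wrist_force: [0.7, 9.3, 0.3]
eef_pos: [0.5335, 0.0403, 0.0838]
wrist_force: [0.9, 10.3, -0.5]
```

Hard stop at y = 0.0403, 12.4 mm beyond the rim stop, with the catch peaking and then giving way to zero force. Retreat and look.

```bash
python3 -m crank '0 -1.2 0 0 0 0 0;0 0 -3 0 0 0 0;0 0 -3 0 0 0 0;0 0 -3 0 0 0 0;0 0 0 0 0 0 0'|grep -E "pos|force"
python3 -m crank '0 0 -2 0 0 0 0;0 2 0 0 0 0 0;0 3 0 0 0 0 0;0 4 0 0 0 0 0;0 4 0 0 0 0 0'|grep -E "pos|force"
python3 m.py m12; python3 - <<'E'
from h import *
o=sensors.get_obs();s=imaging.snapshot("wrist");f=s["frame"][:,:,::-1]
th=np.radians(-3.85);Rg=np.array([[np.cos(th),-np.sin(th)],[np.sin(th),np.cos(th)]]);t=np.array([.5285,-.0335])
w=lambda x,y,z:np.r_[Rg@[x,y]+t,z]
p=proj(s,[w(0,.06,.085),w(0,.094,.085),w(0,.0,.079)],o);print(p)
c=np.clip(p[0],[160,120],[480,280]).astype(int)
np.save("pics/off.npy",c-[100,100]);cv2.imwrite("pics/w12z.png",cv2.resize(f[c[1]-100:c[1]+100,c[0]-100:c[0]+100],None,fx=3,fy=3))
s=imaging.snapshot("side");cv2.imwrite("pics/s12.png",cv2.resize(s["frame"][150:300,250:450,::-1],None,fx=4,fy=4,interpolation=cv2.INTER_CUBIC))
s=imaging.snapshot("top");cv2.imwrite("pics/t12.png",s["frame"][:,:,::-1]); print(c-[100,100])
E
```

```text
eef_pos: [0.5373, 0.05, 0.1794]
wrist_force: [-0.1, -0.4, 0.4]
eef_pos: [0.5251, -0.0807, 0.1931]
wrist_force: [0.8, -0.0, 0.6]
19.6 [ 0.5251 -0.0807  0.1931] [ 0.8 -0.   0.6] reg TCP mm [ -0.26349385 -47.32493214]
[(26, np.int64(17), 1.202, -5.77), (28, np.int64(17), 1.279, -4.09), (30, np.int64(34), 1.301, -3.88), (32, np.int64(43), 1.346, -2.41), (34, np.int64(47), 1.357, -1.14), (36, np.int64(51), 1.323, -2.6), (38, np.int64(54), 1.361, -1.9), (40, np.int64(56), 1.356, -1.65), (42, np.int64(38), 1.311, -0.65), (44, np.int64(7), 1.614, -0.65), (46, np.int64(3), 1.627, 5.98), (48, np.int64(2), 1.622, 6.0), (50, np.int64(2), 1.618, 6.02), (52, np.int64(1), 1.629, 6.89), (54, np.int64(2), 1.626, 6.91), (56, np.int64(3), 1.622, 6.94), (58, np.int64(1), 1.618, 6.96), (60, np.int64(2), 1.628, 7.84), (62, np.int64(1), 1.626, 7.86)]
[[326.6851531   58.1576642 ]
 [326.60914466   3.33258919]
 [326.80492621 142.54752258]]
[226  20]
```

View pics/w12z.png

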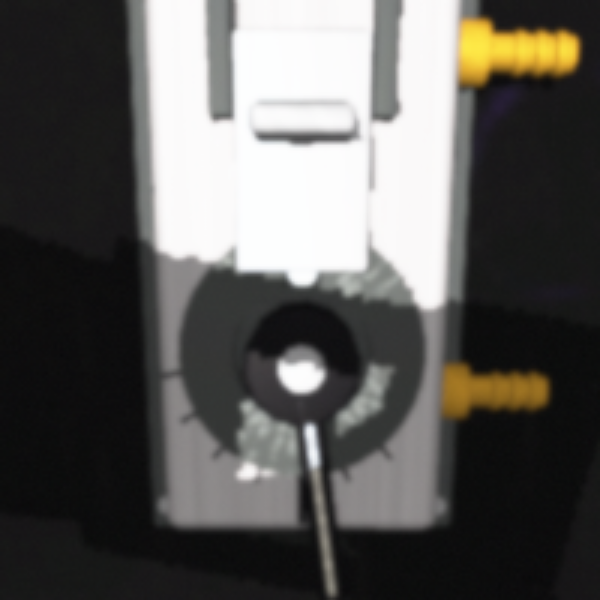

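View pics/s12.png

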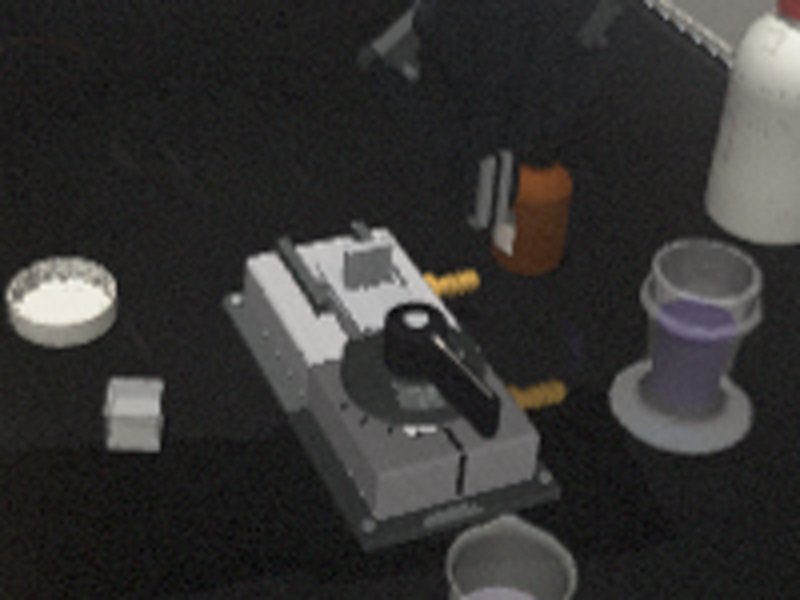

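View pics/t12.png

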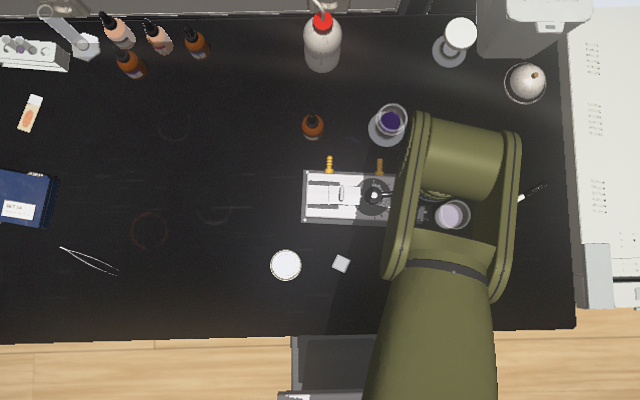

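The tab is at image row about 59, where fully home predicts 58.2. The lever sits in the notch at about 1.63, bystanders have not moved, and the gripper is clear.

```bash
python3 -m crank '0 0 -2 0 0 0 0;0 0 0 0 0 0 0;0 0 0 0 0 0 0'|grep -E "time|pos|force"; python3 -c "
from station import ticket; print(ticket.close_job())"
```

```text
time: 20.1
eef_pos: [0.5259, -0.0788, 0.2138]
wrist_force: [-0.0, 0.3, -0.2]
the job is handed in; nothing more can be done
None
```

The lock is home in the dial's notch and the job is handed in, after about 20 s of robot time.

- **Dial:** I turned the lever to the long mark without gripping it (measured 1.49–1.50 rad) and tried the lock there. It stopped hard on the rim at 7 N.
- **Nudge and lock:** With the lever nudged counter-clockwise to about 1.63 rad, the key went in. The catch peaked at about 9 N and gave way, and the lock met its end stop, where I pressed to about 10 N.
- **Last checks:** The tab shows within about 1 pixel of its fully-home position. The catch force, and travel 12.4 mm past the rim stop, agree with fully home. The lever stands at about 1.63 rad. The bystanders look unmoved in the top and side views, and the gripper was clear with no force on it.
- **What went wrong:** After first setting the lever, I typed one row with the wrong sign, commanding the fingers 2 cm down instead of up next to the lever. They may have touched the housing top. I had discarded that call's output, so the force at that moment is unknown. Afterwards the lever was still on the mark and nothing looked moved.

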